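# Put the mouse away in the desk drawer

### The job

Pull the drawer with the violet handle in the white desktop unit well open, lay the lilac mouse flat in the drawer, right way up, beside the little cleaner bottle that stands there, and push the drawer fully shut. Move the drawer gently so that the bottle stays upright, set the mouse down rather than dropping it, and leave the black unit's drawer and everything else on the desk as they are.

Things in the scene. Friction and masses are not known exactly. Their poses are not given: they have to be found in the camera images.
- white_drawer (a joint): The drawer of the white unit: how far it is pulled out of the unit, in m. 0 is fully shut, 0.165 is the end of its slide; it may start up to 0.03 ajar. It slides level with light friction (1 to 2 N) and stays where it is left.
- white_handle (a point): Middle of the violet bar handle of the white drawer, moves with it. Level round bar 10 mm thick, 120 mm long (frame's y), 70 mm above the desk, axis 42 mm in front of the front panel: the 37 mm gap behind it is open above and below. x points into the unit (the drawer opens along -x), z up. Panel 224 mm wide; its top edge is 16 mm, the unit's top 30 mm above the bar's axis.
- white_floor (a point): Centre of the white drawer's inner floor, 22 mm above the desk, moves with it; axes as white_handle, which lies 160 mm along -x. Floor 195 mm (x) by 188 mm (y); side and back walls rise 39 mm from it, the front panel 64 mm; the unit's roof is 66 mm above it. Pulled out by d (m), the floor from x = -0.098 to about d - 0.10 lies open from above.
- white_unit: White unit, fixed to the desk, 240 mm deep (x), 230 mm wide (y), 100 mm high; origin under its centre, its front faces its own -x. It stands on the left or on the right, slightly turned.
- mouse_center (a point): Lilac computer mouse on the pad: 105 mm long (frame's x, wheel end +x), 56 mm wide (y, straight upright sides up to 20 mm above its underside), 38 mm high, about 0.09 kg; the point is its centre, 19 mm above its underside. It lies on a fixed mouse pad 3 mm thick in front of the robot between the units.
- cleaner_center (a point): Small cleaner bottle, 28 mm in diameter, 50 mm high, standing loose in the white drawer at its +y side (about 50 to 65 mm from the middle), z up; the point is half-way up.
- black_handle (a point): Middle of the steel bar handle of the black unit's drawer; the unit is the same as the white one apart from its colours and stands on the other side. Leave it as it is.
- mug: Blue mug, 72 mm in diameter with a handle, 88 mm high, standing on the desk between the two units; origin under its centre.
- figure: Orange toy figure, 48 mm in diameter, 80 mm high, standing near the middle of the white unit's roof; origin under its centre.
- keyboard: White keyboard, 290 x 105 x 30 mm, lying at the right side of the desk; origin under its centre.
- controller: Black game controller, about 100 x 150 x 45 mm, lying at the left side of the desk; origin under its centre.

How it is judged:
On the way, in this order (a step that is already met when the one before it is completed fails the run):
1. the white drawer is pulled out by 0.11 m or more (value of joint white_drawer above 0.11 m), for 0.2 s.
2. the mouse lies flat and right way up on the drawer floor, let go (x of mouse_center in the frame of white_floor between -0.1 and 0.1 m and y of mouse_center in the frame of white_floor between -0.09 and 0.09 m and z of mouse_center in the frame of white_floor between 0.01 and 0.03 m and angle between mouse_center's own z axis and vertical below 0.25 rad and contact force between mouse and the fingers below 0.1 N), for 0.2 s.
3. the white drawer is pushed shut, to within 6 mm (value of joint white_drawer below 0.006 m), for 0.2 s.
At the end, for the whole second after the job is handed in: The white drawer is shut to within 6 mm with the mouse at rest in it, on the floor, right way up (tilted under 0.25 rad) and released; the cleaner bottle stands upright (under 0.25 rad) on the drawer floor; the black drawer is within 15 mm of where it was (x of mouse_center in the frame of white_floor between -0.1 and 0.1 m and y of mouse_center in the frame of white_floor between -0.09 and 0.09 m and z of mouse_center in the frame of white_floor between 0.01 and 0.03 m and angle between each of mouse_center, cleaner_center's own z axis and vertical below 0.25 rad and value of joint white_drawer below 0.006 m and z of cleaner_center in the frame of white_floor between 0.015 and 0.035 m and linear speed of mouse below 0.02 m/s and distance of black_handle from where it was at the start of the episode below 0.015 m); the robot touches nothing.
It fails at once if the white drawer is yanked or slammed (over 0.6 m/s) (velocity of joint white_drawer above 0.6 m/s or velocity of joint white_drawer below -0.6 m/s).
It fails at once if the cleaner bottle is tipped by more than 0.6 rad (angle between cleaner_center's own z axis and vertical above 0.6 rad).
It fails at once if the mouse is dropped (falls free at over 0.8 m/s) (linear speed of mouse above 0.8 m/s and contact force between mouse and the fingers below 0.05 N).
It fails at once if the black unit's drawer is moved by more than 15 mm (distance of black_handle from where it was at the start of the episode above 0.015 m).
It fails at once if a bystander is moved by more than 25 mm or tipped over (distance of any of mug, figure, keyboard, controller from where it was at the start of the episode above 0.025 m or angle between any of mug, figure, keyboard, controller's own z axis and vertical above 0.4 rad).
It also fails if it takes over 69 s, if anything falls off the work surface, if the arm or the gripper's body presses on something with over 40 N, if the wrist force passes 120 N, or if a joint passes its speed limit or range.

### The arm

A 6-joint arm with a two-finger parallel gripper is mounted at the origin on the work surface. World frame = base frame: x ahead of the robot, y to its left, z up, the work surface at z = 0. Lengths are in m, angles in rad, forces in N, time in s.
With the tool pointing down it reaches from about 0.275 to 0.875 m from the base axis. Payload 12.5 kg.
Tool frame: the origin (TCP) lies midway between the tips of the shut fingers; the grasp point (between the pads) lies 19 mm behind it; x points along the fingers, y is the direction in which the jaws open and shut, and the axes are right-handed (so a half turn about x gives the same grasp; the last joint's range is limited). The gripper opens to 85 mm and grips with 20 to 120 N. Pads are 22 mm wide; open, the fingers measure 114 mm over their backs; the gripper's body (76 mm by 85 mm) begins 54 mm behind the grasp point. The pads swing forward as they close: fully open they stand 13 mm farther back than shut.
Start: joints at [-1.356, 0.351, 1.652, -0, 1.139, -0.085], TCP at [0.162, -0.525, 0.231] pointing down, gripper open.
Joint ranges: [-2.75, 2.75], [-0.79, 2.1], [0.01, 2.65], [-1.57, 4.71], [0.07, 3.14], [-2.87, 2.87]. Speed limits (rad/s): [2.22, 2.22, 2.79, 3.14, 3.14, 3.14].

### API

Orientations are given as a unit quaternion [x, y, z, w].
In Python, from station import sensors, cams, ctrl gives the robot as it stands. The module is installed in compiled form; this text tells all that it offers.
- The arm moves only by the shell command python3 -m crank 'ROWS' [FORCE]. ROWS is JSON, a list that holds one entry, the list of rows, each a list of 7 numbers: the finger opening in m, from 0 to 0.0854, then the shift along the tool's x, y, z in m, then the turn, a rotation vector about the tool's x, y, z in rad. In form: [[[hand, x, y, z, rx, ry, rz], ...]]. A call has exactly 10 rows; each row shifts and turns the commanded pose from where the row before left it, along the tool's axes as they then stand; what a row does not reach is not made up. A row lasts 1/8 s, in which the tool goes at most 62.5 mm and 10.7 degrees, less where a joint would pass 70% of its speed; a pose out of reach is approached as far as the arm can. A call with a gripper value outside its range is refused whole. The fingers move at their own pace and stop on an object; FORCE is the grip in N (left out, the last holds). Time passes only in rows, so rows that do not move let the fingers close, or fill a call up. It gives the time, the measured TCP pose, the force and the opening at its end, in the units of the state.
- sensors.read_state(): the state, without advancing time (a new reading comes with each control period).
- cams.capture(name): name is "side" or "top" or "wrist"; returns (picture, depth): 384x512x3 uint8, blue, green, red; 384x512 float32, m along the optical axis (not along the pixel's ray), 0 where there is no reading.
- cams.camera_info(name): a dict with "vfov" (degrees; the focal length in pixels is half the picture's height over the tangent of half this angle, whatever the lens; pixels are square), "cx", "cy" (the principal point, pixels), "extrinsics" (4x4, takes a point from camera to world coordinates). Camera axes: x right, y up, looking along -z (the intrinsics and any distortion apply to the point x, -y, -z); pixel columns grow to the right and rows downward; lengths in m; the calibration is good to about 2 mm. The wrist camera is an equidistant fisheye: a pixel r from the principal point sees the ray r / f radians off the axis. A picture is of the moment at which its call begins: read the wrist's pose just before it. camera_info takes no time and is no camera call; for the wrist camera it gives the pose at the moment of the call.
- ctrl.close_job(): hands the job in, once; it reports no verdict.
The state is a dict: "clock": time; "joint_positions": joint angles; "qvel": joint speeds; "effort": joint torques, N m; "tcp_pos": TCP position; "eef_rot": TCP orientation; "force": force on the tool from outside, world axes, zero at the start; "wrist_torque": the same for the moment, N m; "finger_gap": finger opening in m.
Only numpy, scipy, OpenCV 4.12 (cv2) and the standard library are available. Lean on these libraries where they do the work, as an engineer would, in place of code of your own. Each camera call takes 0.05 s, during which the arm holds its last target. There are 200 camera calls.

## Working session

There is one attempt and no reset: what is moved stays moved. The work goes in short steps, Python scripts to look and compute and a shell command to move; the robot and the scene stay as the last step left them, time stands still between calls to the robot, and variables do not carry over. Pictures are saved under pics/ and viewed, about 8 in all and at most 12, crops included, and the job is handed in when it is done.

```bash
mkdir -p pics && cat > h.py <<'E'
import numpy as np, cv2
from station import sensors, cams, ctrl
from scipy.spatial.transform import Rotation as R
def pts(name):
    info=cams.camera_info(name); im,d=cams.capture(name)
    h,w=d.shape; f=h/2/np.tan(np.radians(info['vfov'])/2)
    v,u=np.mgrid[0:h,0:w]; x=(u-info['cx'])/f; y=(v-info['cy'])/f
    if name=='wrist':
        r=np.hypot(x,y); s=np.where(r>1e-9,np.tan(np.minimum(r,1.5))/np.maximum(r,1e-9),1); x=x*s;y=y*s
    P=np.stack([x*d,-y*d,-d,np.ones_like(d)],-1)@np.array(info['extrinsics']).T
    return im,d,P[...,:3],info
def st():
    s=sensors.read_state()
    print('t',round(s['clock'],2),'tcp',np.round(s['tcp_pos'],4),'F',np.round(s['force'],1),'gap',round(s['finger_gap'],4),'q',np.round(s['joint_positions'],3))
    print('R',np.round(R.from_quat(s['eef_rot']).as_matrix(),3).tolist()); return s
E
python3 - <<'E'
from h import *
st()
a=[]
for n in ['side','top']:
    im,d,P,i=pts(n); print({k:i[k] for k in i}, (d>0).mean()); a.append(im); np.savez(f'{n}0.npz',im=im,d=d,P=P)
cv2.imwrite('pics/side0.png',a[0]); cv2.imwrite('pics/top0.png',a[1])
E
```

```text
t 0.0 tcp [ 0.1624 -0.5251  0.2307] F [-0.   1.3 -1.2] gap 0.0859 q [-1.356  0.351  1.652  0.     1.139 -0.085]
R [[-0.0, 0.295, -0.955], [0.001, -0.955, -0.295], [-1.0, -0.001, -0.0]]
{'vfov': 49.6130112083941, 'cx': 254.00110100890095, 'cy': 191.6602272818555, 'extrinsics': array([[ 9.63967516e-01,  1.73190812e-01, -2.01919711e-01,
         2.63693417e-01],
       [-2.66017938e-01,  6.30551821e-01, -7.29135692e-01,
        -1.27387385e+00],
       [ 1.04123912e-03,  7.56577387e-01,  6.53903336e-01,
         1.23320333e+00],
       [ 0.00000000e+00,  0.00000000e+00,  0.00000000e+00,
         1.00000000e+00]])} 0.970428466796875
{'vfov': 56.12738503955014, 'cx': 252.29012507164578, 'cy': 190.66987860443118, 'extrinsics': array([[ 1.08366417e-02,  9.87263973e-01, -1.58721183e-01,
         3.79589801e-01],
       [-9.99938002e-01,  1.11057932e-02,  8.08837592e-04,
         7.14901570e-03],
       [ 2.56126085e-03,  1.58702578e-01,  9.87323114e-01,
         1.49463987e+00],
       [ 0.00000000e+00,  0.00000000e+00,  0.00000000e+00,
         1.00000000e+00]])} 0.9958597819010416
```

View pics/top0.png

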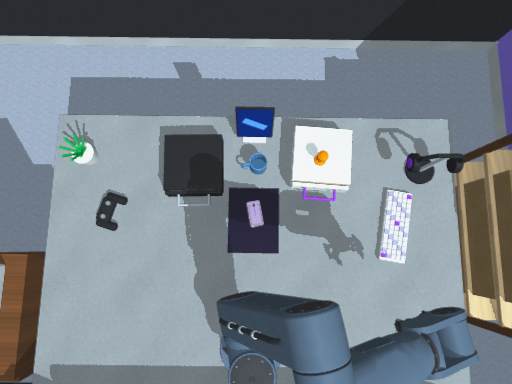

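View pics/side0.png

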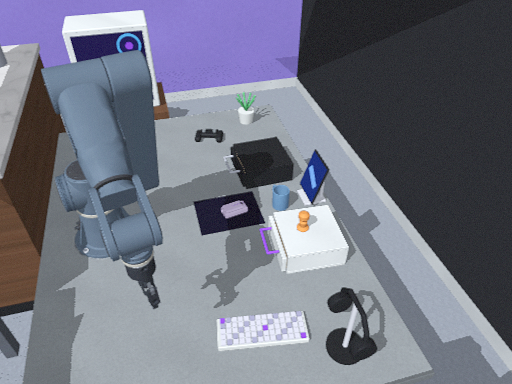

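The top view shows the white unit around (323,157), the violet handle at (319,197), the mouse at (256,213), the mug at (258,163) and the black unit at (194,165). The side view agrees. Now I'll measure the handle, unit and mouse.

```bash
python3 - <<'E'
from h import *
T=np.load('top0.npz'); im,P=T['im'],T['P']; hsv=cv2.cvtColor(im,cv2.COLOR_BGR2HSV)
def reg(m,u0,v0,u1,v1):
    z=np.zeros(m.shape,bool); z[v0:v1,u0:u1]=m[v0:v1,u0:u1]; return z
def desc(n,m):
    p=P[m]; p=p[p[:,2]>0.005]
    c=np.median(p,0); q=np.ascontiguousarray(p[:,:2]*1000,dtype=np.float32); r=cv2.minAreaRect(q)
    print(n,len(p),'med',c.round(4),'mean',p.mean(0).round(4),'rect',np.round(r[0],1),np.round(r[1],1),round(r[2],1),'z',np.percentile(p[:,2],[5,50,95]).round(3)); return p
H,S,V=[hsv[...,i] for i in range(3)]
vio=(H>125)&(H<160)&(S>120)&(V>80)
p=desc('handle',reg(vio,295,180,345,205))
bar=p[p[:,0]<p[:,0].min()+0.02]; print('bar',bar.mean(0), np.polyfit(bar[:,1],bar[:,0],1), bar[:,1].min(),bar[:,1].max())
desc('unit',reg((P[...,2]>0.085)&(P[...,2]<.115),280,115,360,195))
m=reg((P[...,2]>0.012)&(P[...,2]<.06),240,195,275,235); p=desc('mouse',m)
print('hsv mouse',np.median(hsv[m],0))
desc('mug',reg((P[...,2]>0.05)&(P[...,2]<.1),235,148,275,180))
desc('blackunit',reg((P[...,2]>0.085)&(P[...,2]<.115),155,125,230,195))
desc('bh',reg((P[...,2]>0.05)&(P[...,2]<.085),170,194,220,212))
big=cv2.resize(im[120:250,220:370],None,fx=5,fy=5,interpolation=cv2.INTER_CUBIC); cv2.imwrite('pics/crop.png',big[:600])
E
```

```text
handle 127 med [ 0.5846 -0.256   0.0749] mean [ 0.5891 -0.2593  0.0737] rect [ 597.5 -261.1] [130.1  43.2] 85.1 z [0.068 0.075 0.08 ]
bar [ 0.5815543  -0.26132508  0.07346987] [0.04774856 0.5940322 ] -0.3250948357806386 -0.19591126107397513
unit 3259 med [ 0.7442 -0.2688  0.1003] mean [ 0.7455 -0.2699  0.0999] rect [ 745.5 -271.6] [231.8 247.5] 86.0 z [0.091 0.1   0.106]
mouse 354 med [ 0.5219 -0.0059  0.0387] mean [ 0.5223 -0.0055  0.0366] rect [525.1   1. ] [114.2 147.3] 20.3 z [0.023 0.039 0.046]
hsv mouse [130.  55. 209.]
mug 147 med [ 0.7203 -0.0081  0.0768] mean [ 0.7253 -0.0077  0.0752] rect [729.9  -2.4] [98.7 70. ] 72.5 z [0.054 0.077 0.091]
blackunit 3381 med [0.7116 0.2445 0.1002] mean [0.7119 0.2442 0.0998] rect [713.3 245.6] [241.4 229. ] 1.5 z [0.091 0.1   0.105]
bh 173 med [0.5592 0.2361 0.0732] mean [0.5682 0.2393 0.0717] rect [570.4 238.9] [ 47.7 197.8] 1.5 z [0.059 0.073 0.079]
```

View pics/crop.png

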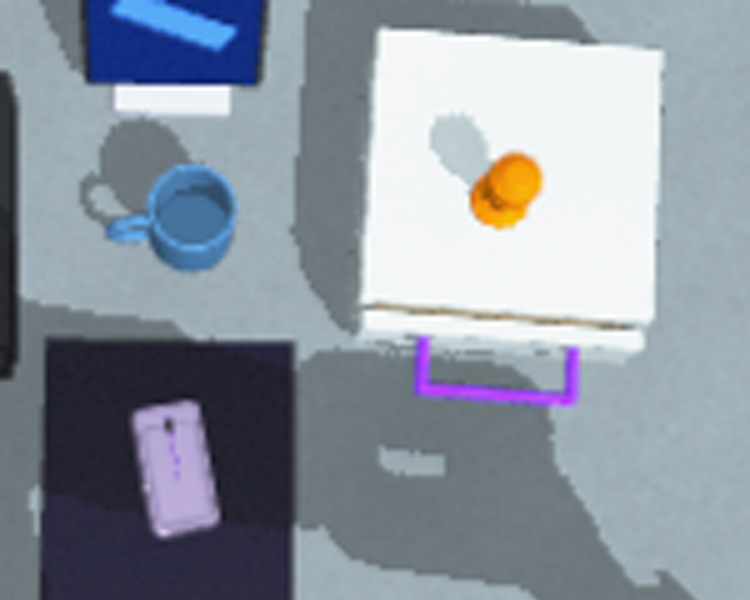

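The wheel end points away from the robot, about 10° to the left. The unit is turned about -3.8°. First I'll turn the tool so the jaws open along the unit's x, then go above the handle.

```bash
python3 -m crank '[[[0.085,0,0,0,-0.172,0,0],[0.085,0,0,0,-0.172,0,0],[0.085,0,0,0,-0.172,0,0],[0.085,0,0,0,-0.172,0,0],[0.085,0,0,0,-0.172,0,0],[0.085,0,0,0,-0.172,0,0],[0.085,0,0,0,-0.172,0,0],[0.035,0.005,0.045,-0.032,0,0,0],[0.035,0.005,0.045,-0.032,0,0,0],[0.035,0.005,0.045,-0.032,0,0,0]]]' 40
python3 -m crank '[[[0.035,0.005,0.045,-0.032,0,0,0],[0.035,0.005,0.045,-0.032,0,0,0],[0.035,0.005,0.045,-0.032,0,0,0],[0.035,0.005,0.045,-0.032,0,0,0],[0.035,0.005,0.045,-0.032,0,0,0],[0.035,0.005,0.042,-0.035,0,0,0],[0.035,0,0,0,0,0,0],[0.035,0,0,0,0,0,0],[0.035,0,0,0,0,0,0],[0.035,0,0,0,0,0,0]]]'
cat > wr.py <<'E'
from h import *
import sys
st()
im,d,P,i=pts('wrist'); np.savez('w.npz',im=im,d=d,P=P); cv2.imwrite('pics/'+sys.argv[1]+'.png',im)
hsv=cv2.cvtColor(im,cv2.COLOR_BGR2HSV); H,S,V=[hsv[...,i].astype(int) for i in range(3)]
vio=(H>125)&(H<160)&(S>120)&(V>60)&(P[...,2]>0.05)&(P[...,2]<0.09)
p=P[vio]; print(len(p), np.percentile(p,[1,50,99],axis=0).round(4).tolist())
xl=np.percentile(p[:,0],2); b=p[p[:,0]<xl+0.02]
for _ in range(3):
    k=np.polyfit(b[:,1],b[:,0],1); b=p[np.abs(p[:,0]-np.polyval(k,p[:,1]))<0.006]
print('bar fit',k,'yaw deg',np.degrees(-np.arctan(k[0])),'y range',b[:,1].min(),b[:,1].max(),'z',np.percentile(b[:,2],[5,50,95]))
E
python3 wr.py w1
```

```text
clock: 1.35
tcp_pos: [0.3047, -0.4376, 0.216]
eef_rot: [0.517, 0.483, -0.517, 0.483]
force: [1.3, -0.7, -0.2]
finger_gap: 0.0352
clock: 2.6
tcp_pos: [0.5824, -0.2628, 0.1865]
eef_rot: [-0.517, -0.483, 0.517, -0.483]
force: [-0.6, 0.9, 0.5]
finger_gap: 0.0349
t 2.6 tcp [ 0.5824 -0.2628  0.1865] F [-0.6  0.9  0.5] gap 0.0349 q [-0.497  0.556  1.449 -0.     1.136 -0.428]
R [[0.0, 0.998, -0.068], [-0.0, -0.068, -0.998], [-1.0, 0.0, 0.0]]
2270 [[0.5761, -0.325, 0.0702], [0.5865, -0.2478, 0.0741], [0.6278, -0.1978, 0.0761]]
bar fit [0.06561151 0.6009055 ] yaw deg -3.7538819242055212 y range -0.32469905504118163 -0.1967682500368606 z [0.07149925 0.07410501 0.07561884]
```

Bar at about (0.584, -0.261), yaw -3.75°. I'll go down, grip it and pull gently.

```bash
python3 -m crank '[[[0.035,0.03,0.0015,0,0,0,0],[0.035,0.04,0,0,0,0,0],[0.035,0.04,0,0,0,0,0],[0.035,0.024,0,0,0,0,0],[0.035,0,0,0,0,0,0],[0.0,0,0,0,0,0,0],[0.0,0,0,0,0,0,0],[0.0,0,0,0,0,0,0],[0.0,0,0,0,0,0,0],[0.0,0,0,0,0,0,0]]]' 40
python3 -m crank '[[[0.0,0,-0.006,0,0,0,0],[0.0,0,-0.012,0,0,0,0],[0.0,0,-0.018,0,0,0,0],[0.0,0,-0.02,0,0,0,0],[0.0,0,-0.02,0,0,0,0],[0.0,0,-0.02,0,0,0,0],[0.0,0,-0.018,0,0,0,0],[0.0,0,-0.012,0,0,0,0],[0.0,0,-0.006,0,0,0,0],[0.0,0,0,0,0,0,0]]]'
python3 wr.py w2
```

```text
clock: 3.9
tcp_pos: [0.5852, -0.2626, 0.0538]
eef_rot: [0.517, 0.482, -0.516, 0.484]
force: [-1.6, -0.7, 6.7]
finger_gap: 0.008
clock: 5.15
tcp_pos: [0.4532, -0.2536, 0.0537]
eef_rot: [0.517, 0.482, -0.516, 0.484]
force: [-1.1, 1.8, 11.7]
finger_gap: 0.0084
t 5.15 tcp [ 0.4532 -0.2536  0.0537] F [-1.1  1.8 11.7] gap 0.0084 q [-0.6    0.554  1.861  0.     0.724 -0.533]
R [[0.002, 0.998, -0.067], [-0.001, -0.067, -0.998], [-1.0, 0.002, 0.001]]
6275 [[0.4488, -0.2865, 0.0708], [0.4578, -0.2089, 0.0742], [0.4989, -0.1889, 0.0763]]
bar fit [0.07424273 0.47292572] yaw deg -4.246005158006267 y range -0.2890408615823803 -0.1877554750927882 z [0.07187082 0.07418431 0.07559567]
```

View pics/w2.png

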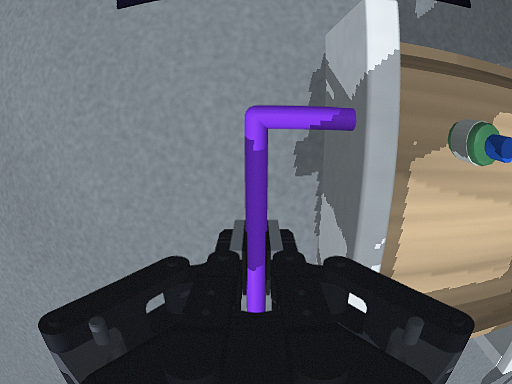

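The view shows the handle bar gripped at (256,270), the drawer open at right, and the bottle upright at (475,140). I'll pull a little more, then release and lift.

```bash
python3 -m crank '[[[0.0,0,-0.005,0,0,0,0],[0.0,0,-0.005,0,0,0,0],[0.0,0,-0.003,0,0,0,0],[0.0,0,0,0,0,0,0],[0.035,0,0,0,0,0,0],[0.035,0,0,0,0,0,0],[0.035,-0.02,0,0,0,0,0],[0.035,-0.05,0,0,0,0,0],[0.035,-0.06,0,0,0,0,0],[0.035,-0.05,0,0,0,0,0]]]'
python3 wr.py w3
python3 - <<'E'
from h import *
im,d,P,i=pts('top'); np.savez('top1.npz',im=im,d=d,P=P); cv2.imwrite('pics/top1.png',cv2.resize(im[110:260,210:390],None,fx=4,fy=4,interpolation=cv2.INTER_CUBIC))
hsv=cv2.cvtColor(im,cv2.COLOR_BGR2HSV); H,S,V=[hsv[...,i].astype(int) for i in range(3)]
m=np.zeros(H.shape,bool); w=(H>120)&(H<150)&(S>20)&(V>100)&(P[...,2]>.012)&(P[...,2]<.06); m[195:235,240:275]=w[195:235,240:275]
p=P[m]; r=cv2.minAreaRect((p[:,:2]*1000).astype(np.float32)); print('mouse',len(p),r,p.mean(0))
W=np.load('w.npz'); im,P=W['im'],W['P']; hsv=cv2.cvtColor(im,cv2.COLOR_BGR2HSV); H,S=hsv[...,0],hsv[...,1]
g=(H>50)&(H<85)&(S>80)&(P[...,2]>.03)&(P[...,2]<.12)&(P[...,0]>.4); print('green',g.sum(),np.percentile(P[g],[2,50,98],axis=0).round(3) if g.any() else '')
E
```

```text
clock: 6.45
tcp_pos: [0.4397, -0.2523, 0.2345]
eef_rot: [0.517, 0.483, -0.516, 0.483]
force: [-0.2, 0.0, 0.6]
finger_gap: 0.0345
t 6.45 tcp [ 0.4397 -0.2523  0.2345] F [-0.2  0.   0.6] gap 0.0345 q [-0.613  0.269  1.758 -0.     1.114 -0.546]
R [[0.001, 0.998, -0.067], [-0.0, -0.067, -0.998], [-1.0, 0.001, 0.0]]
1684 [[0.4338, -0.3152, 0.0705], [0.4442, -0.2406, 0.0741], [0.4852, -0.1881, 0.0762]]
bar fit [0.06858594 0.45854839] yaw deg -3.9235405197082427 y range -0.31452178048290813 -0.18719539154737866 z [0.07177436 0.07406508 0.0756063 ]
mouse 161 ((524.2774047851562, -5.6007080078125), (105.44297790527344, 55.92339324951172), 10.482118606567383) [ 0.53167877 -0.00240104  0.03354967]
green 233 [[ 0.574 -0.222  0.047]
 [ 0.58  -0.209  0.053]
 [ 0.594 -0.197  0.055]]
```

View pics/w3.png

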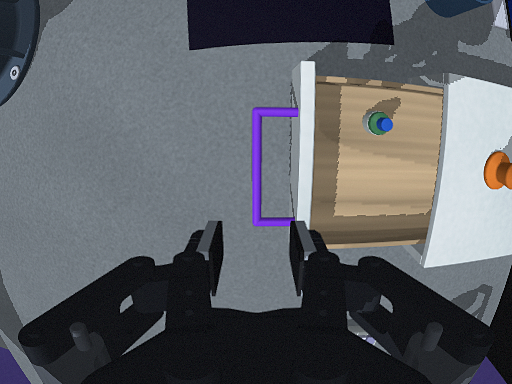

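Drawer out by about 0.145 m more than at the start, with the bottle upright at (378,123). I'll check where the camera sits on the tool before choosing the wrist turn.

```bash
python3 - <<'E'
from h import *
s=st(); E=np.array(cams.camera_info('wrist')['extrinsics']); Rt=R.from_quat(s['eef_rot']).as_matrix()
print('cam in tool',(Rt.T@(E[:3,3]-s['tcp_pos'])).round(3),'axis',(Rt.T@-E[:3,2]).round(2))
yaw=np.radians(100.5); y=np.array([np.cos(yaw),np.sin(yaw),0]); z=np.array([y[1],-y[0],0])
dl=np.array([.5243,-.0056,0])-s['tcp_pos']; print('to mouse y,z after turn',dl@y,dl@z,'cur',dl@Rt[:,1],dl@Rt[:,2])
E
```

```text
t 6.55 tcp [ 0.4415 -0.2535  0.2373] F [ 0.4 -0.3 -0.5] gap 0.0349 q [-0.613  0.266  1.754  0.     1.113 -0.546]
R [[0.007, 0.998, -0.067], [-0.005, -0.067, -0.998], [-1.0, 0.007, 0.004]]
cam in tool [-0.142  0.001 -0.065] axis [0.97 0.   0.26]
to mouse y,z after turn 0.2287170581252598 0.12655061158883918 cur 0.0642419104239353 -0.25398208971513725
```

```bash
python3 -m crank '[[[0.085,0,0,0,0.165,0,0],[0.085,0,0,0,0.165,0,0],[0.085,0,0,0,0.165,0,0],[0.085,0,0,0,0.165,0,0],[0.085,0,0,0,0.165,0,0],[0.085,0,0,0,0.165,0,0],[0.085,0,0,0,0.165,0,0],[0.085,0,0,0,0.165,0,0],[0.085,0,-0.0457,-0.0253,0,0,0],[0.085,0,-0.0457,-0.0253,0,0,0]]]'
python3 -m crank '[[[0.085,0,-0.0457,-0.0253,0,0,0],[0.085,0,-0.0457,-0.0253,0,0,0],[0.085,0,-0.0457,-0.0253,0,0,0],[0.085,0.04,0,0,0,0,0],[0.085,0.04,0,0,0,0,0],[0.085,0.02,0,0,0,0,0],[0.085,0,0,0,0,0,0],[0.085,0,0,0,0,0,0],[0.085,0,0,0,0,0,0],[0.085,0,0,0,0,0,0]]]'
python3 - <<'E'
from h import *
s=st(); im,d,P,i=pts('wrist'); cv2.imwrite('pics/w4.png',im)
hsv=cv2.cvtColor(im,cv2.COLOR_BGR2HSV); H,S,V=[hsv[...,i].astype(int) for i in range(3)]
m=(H>115)&(H<155)&(S>20)&(V>90)&(P[...,2]>.01)&(P[...,2]<.06)&(np.hypot(P[...,0]-.524,P[...,1]+.006)<.08)
p=P[m]; r=cv2.minAreaRect((p[:,:2]*1000).astype(np.float32)); print('mouse',m.sum(),r,np.percentile(p[:,2],[2,98]))
Rt=R.from_quat(s['eef_rot']).as_matrix(); dl=np.r_[np.array(r[0])/1000,0.004]-s['tcp_pos']; print('delta tool',(dl@Rt).round(4))
E
```

```text
clock: 7.8
tcp_pos: [0.4727, -0.1522, 0.2313]
eef_rot: [-0.704, -0.065, 0.705, -0.064]
force: [1.3, -0.8, -0.6]
finger_gap: 0.085
clock: 9.05
tcp_pos: [0.5227, -0.0047, 0.1329]
eef_rot: [0.705, 0.065, -0.704, 0.065]
force: [1.0, -0.0, -0.4]
finger_gap: 0.085
t 9.05 tcp [ 0.5227 -0.0047  0.1329] F [ 1.  -0.  -0.4] gap 0.085 q [-0.098  0.429  1.812  0.     0.899  1.289]
R [[0.001, 0.183, -0.983], [-0.0, -0.983, -0.183], [-1.0, 0.0, -0.001]]
mouse 2550 ((527.5388793945312, -6.65283203125), (103.31436157226562, 56.07349395751953), 10.8978853225708) [0.02310668 0.04154556]
delta tool [ 0.1289  0.0028 -0.0042]
```

View pics/w4.png

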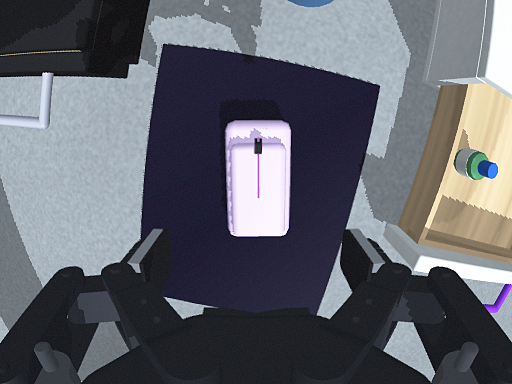

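The mouse is centred at (259,180), aligned with the jaws, and the bottle is still upright. I'll descend, grip and lift.

```bash
python3 -m crank '[[[0.085,0.04,0.002,-0.003,0,0,0],[0.085,0.04,0,0,0,0,0],[0.085,0.03,0,0,0,0,0],[0.085,0.017,0,0,0,0,0],[0.085,0,0,0,0,0,0],[0.03,0,0,0,0,0,0],[0.03,0,0,0,0,0,0],[0.03,0,0,0,0,0,0],[0.03,0,0,0,0,0,0],[0.03,0,0,0,0,0,0]]]' 30
python3 - <<'E'
from h import *
st()
E
```

```text
clock: 10.35
tcp_pos: [0.5266, -0.0061, 0.0065]
eef_rot: [0.705, 0.065, -0.703, 0.065]
force: [-0.2, 0.3, 6.9]
finger_gap: 0.0554
t 10.35 tcp [ 0.5266 -0.0061  0.0065] F [-0.2  0.3  6.9] gap 0.0554 q [-0.1    0.65   1.851 -0.     0.639  1.287]
R [[0.002, 0.183, -0.983], [-0.0, -0.983, -0.183], [-1.0, 0.001, -0.002]]
```

```bash
python3 -m crank '[[[0.03,-0.02,0,0,0,0,0],[0.03,-0.04,0,0,0,0,0],[0.03,-0.04,0,0,0,0,0],[0.03,-0.03,0,0,0,0,0],[0.03,0,0.048,0.0026,0,0,0],[0.03,0,0.048,0.0026,0,0,0],[0.03,0,0.048,0.0026,0,0,0],[0.03,0,0.048,0.0026,0,0,0],[0.03,0,0.048,0.0026,0,0,0],[0.03,0,0.048,0.0026,0,0,0]]]'
python3 -m crank '[[[0.03,0,0,0,0.126,0,0],[0.03,0,0,0,0.126,0,0],[0.03,0,0,0,0,0,0],[0.03,0,0,0,0,0,0],[0.03,0,0,0,0,0,0],[0.03,0,0,0,0,0,0],[0.03,0,0,0,0,0,0],[0.03,0,0,0,0,0,0],[0.03,0,0,0,0,0,0],[0.03,0,0,0,0,0,0]]]'
python3 wr.py w5
python3 - <<'E'
from h import *
im,d,P,i=pts('side'); cv2.imwrite('pics/s5.png',cv2.resize(im[160:300,180:380],None,fx=4,fy=4,interpolation=cv2.INTER_CUBIC))
E
```

```text
clock: 11.6
tcp_pos: [0.5631, -0.2937, 0.1359]
eef_rot: [0.704, 0.065, -0.704, 0.065]
force: [0.3, 0.4, -0.2]
finger_gap: 0.0552
clock: 12.85
tcp_pos: [0.5631, -0.292, 0.1353]
eef_rot: [-0.707, 0.024, 0.707, 0.024]
force: [-0.1, 0.3, -0.7]
finger_gap: 0.0554
t 12.85 tcp [ 0.5631 -0.292   0.1353] F [-0.1  0.3 -0.7] gap 0.0554 q [-0.552  0.606  1.503 -0.     1.033  1.087]
R [[-0.0, -0.068, -0.998], [-0.0, -0.998, 0.068], [-1.0, 0.0, 0.0]]
18 [[0.4454, -0.1912, 0.0731], [0.456, -0.1895, 0.0737], [0.4631, -0.1886, 0.0749]]
bar fit [-4.20960917 -0.34290584] yaw deg 76.63697516015355 y range -0.1912308559249859 -0.18860584057924545 z [0.07327383 0.0737805  0.07486729]
```

View pics/w5.png

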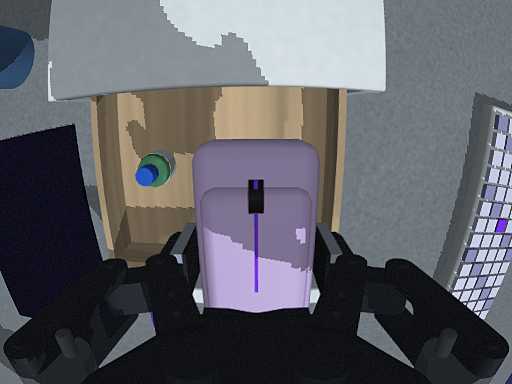

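The mouse is held level over the drawer, clear of the roof (edge at row 95), the bottle at (155,168) and the walls. Lowering it now.

```bash
python3 -m crank '[[[0.03,0.025,0,0,0,0,0],[0.03,0.03,0,0,0,0,0],[0.03,0.025,0,0,0,0,0],[0.03,0.015,0,0,0,0,0],[0.03,0.007,0,0,0,0,0],[0.03,0.003,0,0,0,0,0],[0.03,0.002,0,0,0,0,0],[0.03,0,0,0,0,0,0],[0.03,0,0,0,0,0,0],[0.03,0,0,0,0,0,0]]]'
```

```text
clock: 14.2
tcp_pos: [0.5632, -0.2921, 0.0285]
eef_rot: [0.707, -0.024, -0.707, -0.024]
force: [-0.0, 0.5, -1.2]
finger_gap: 0.0553
```

```bash
python3 -m crank '[[[0.03,0.001,0,0,0,0,0],[0.03,0.001,0,0,0,0,0],[0.03,0.001,0,0,0,0,0],[0.03,0,0,0,0,0,0],[0.03,0,0,0,0,0,0],[0.03,0,0,0,0,0,0],[0.03,0,0,0,0,0,0],[0.03,0,0,0,0,0,0],[0.03,0,0,0,0,0,0],[0.03,0,0,0,0,0,0]]]'
```

```text
clock: 15.45
tcp_pos: [0.5633, -0.2921, 0.0255]
eef_rot: [0.707, -0.024, -0.707, -0.024]
force: [-0.3, 2.1, 5.2]
finger_gap: 0.0553
```

The force reads +5 N up, so the mouse is on the floor. I'll release it in stages and rise.

```bash
python3 -m crank '[[[0.058,0,0,0,0,0,0],[0.062,0,0,0,0,0,0],[0.068,0,0,0,0,0,0],[0.07,0,0,0,0,0,0],[0.07,0,0,0,0,0,0],[0.07,-0.01,0,0,0,0,0],[0.07,-0.03,0,0,0,0,0],[0.07,-0.05,0,0,0,0,0],[0.07,-0.06,0,0,0,0,0],[0.07,-0.05,0,0,0,0,0]]]'
python3 wr.py w6
```

```text
clock: 16.7
tcp_pos: [0.5631, -0.2921, 0.2286]
eef_rot: [0.707, -0.024, -0.706, -0.024]
force: [-0.2, -0.3, 0.7]
finger_gap: 0.07
t 16.7 tcp [ 0.5631 -0.2921  0.2286] F [-0.2 -0.3  0.7] gap 0.07 q [-0.552  0.506  1.422  0.     1.211  1.087]
R [[0.002, -0.068, -0.998], [-0.001, -0.998, 0.068], [-1.0, 0.001, -0.002]]
1024 [[0.4358, -0.3174, 0.0594], [0.4447, -0.2764, 0.0739], [0.5895, -0.201, 0.076]]
bar fit [0.05842271 0.45837286] yaw deg -3.3435743251438783 y range -0.3157732216962121 -0.19663195595584437 z [0.07004096 0.07393776 0.07554204]
```

View pics/w6.png

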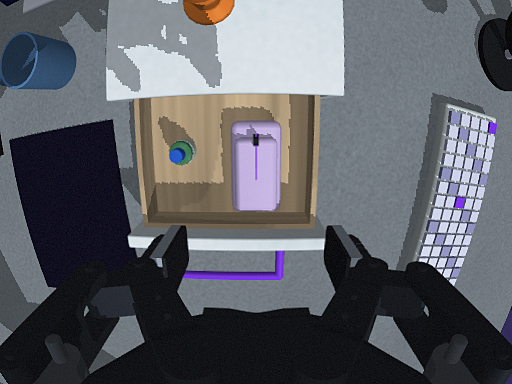

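The mouse lies flat in the drawer at (257,170), with the bottle upright at (180,152). I'll go back to the handle to push it shut.

```bash
python3 -m crank '[[[0.035,0,0,0,-0.157,0,0],[0.035,0,0,0,-0.157,0,0],[0.035,0,0,0,-0.157,0,0],[0.035,0,0,0,-0.157,0,0],[0.035,0,0,0,-0.157,0,0],[0.035,0,0,0,-0.157,0,0],[0.035,0,0,0,-0.157,0,0],[0.035,0,0,0,-0.157,0,0],[0.035,0,0,0,-0.157,0,0],[0.035,0,0,0,-0.157,0,0]]]' 40
python3 -m crank '[[[0.035,0,-0.0412,-0.0104,0,0,0],[0.035,0,-0.0412,-0.0104,0,0,0],[0.035,0,-0.0411,-0.0104,0,0,0],[0.035,0.03,0,0,0,0,0],[0.035,0.03,0,0,0,0,0],[0.035,0,0,0,0,0,0],[0.035,0,0,0,0,0,0],[0.035,0,0,0,0,0,0],[0.035,0,0,0,0,0,0],[0.035,0,0,0,0,0,0]]]'
python3 wr.py w7
```

```text
clock: 18.0
tcp_pos: [0.563, -0.292, 0.2258]
eef_rot: [0.516, 0.484, -0.516, 0.484]
force: [-0.1, -0.1, -0.6]
finger_gap: 0.0351
clock: 19.25
tcp_pos: [0.4421, -0.2525, 0.1656]
eef_rot: [0.517, 0.482, -0.517, 0.483]
force: [-0.5, 0.6, 0.0]
finger_gap: 0.0351
t 19.25 tcp [ 0.4421 -0.2525  0.1656] F [-0.5  0.6  0. ] gap 0.0351 q [-0.61   0.36   1.822 -0.     0.96  -0.541]
R [[0.0, 0.998, -0.069], [-0.0, -0.069, -0.998], [-1.0, 0.0, 0.0]]
2627 [[0.4344, -0.3149, 0.0598], [0.4447, -0.2371, 0.0741], [0.5778, -0.1882, 0.0761]]
bar fit [0.06456016 0.45789838] yaw deg -3.6938985654103904 y range -0.31510486612345967 -0.1871774048229967 z [0.07205702 0.07409293 0.07553274]
```

```bash
python3 -m crank '[[[0.035,0.04,0,0,0,0,0],[0.035,0.04,0,0,0,0,0],[0.035,0.032,0,0,0,0,0],[0.035,0,0,0,0,0,0],[0.0,0,0,0,0,0,0],[0.0,0,0,0,0,0,0],[0.0,0,0,0,0,0,0],[0.0,0,0,0,0,0,0],[0.0,0,0,0,0,0,0],[0.0,0,0,0,0,0,0]]]' 40
python3 -m crank '[[[0.0,0,0.006,0,0,0,0],[0.0,0,0.012,0,0,0,0],[0.0,0,0.018,0,0,0,0],[0.0,0,0.02,0,0,0,0],[0.0,0,0.02,0,0,0,0],[0.0,0,0.02,0,0,0,0],[0.0,0,0.018,0,0,0,0],[0.0,0,0.012,0,0,0,0],[0.0,0,0.008,0,0,0,0],[0.0,0,0.004,0,0,0,0]]]'
python3 -m crank '[[[0.0,0,0.004,0,0,0,0],[0.0,0,0.003,0,0,0,0],[0.0,0,0.003,0,0,0,0],[0.0,0,0,0,0,0,0],[0.0,0,0,0,0,0,0],[0.0,0,0,0,0,0,0],[0.0,0,0,0,0,0,0],[0.0,0,0,0,0,0,0],[0.0,0,0,0,0,0,0],[0.0,0,0,0,0,0,0]]]'
```

```text
clock: 20.55
tcp_pos: [0.4427, -0.2529, 0.0547]
eef_rot: [0.517, 0.482, -0.517, 0.483]
force: [-0.7, 0.9, 7.6]
finger_gap: 0.0084
clock: 21.8
tcp_pos: [0.5806, -0.2623, 0.0547]
eef_rot: [0.517, 0.482, -0.517, 0.483]
force: [-1.9, 0.0, 6.6]
finger_gap: 0.0084
clock: 23.05
tcp_pos: [0.5877, -0.2627, 0.0546]
eef_rot: [-0.516, -0.484, 0.518, -0.481]
force: [-15.9, 1.0, 16.0]
finger_gap: 0.0086
```

Force of -16 N along the push: the drawer is at its stop. I'll release, lift and check.

```bash
python3 -m crank '[[[0.0,0,-0.003,0,0,0,0],[0.035,0,0,0,0,0,0],[0.035,0,0,0,0,0,0],[0.035,0,0,0,0,0,0],[0.035,-0.02,0,0,0,0,0],[0.035,-0.05,0,0,0,0,0],[0.035,-0.06,0,0,0,0,0],[0.035,-0.05,0,0,0,0,0],[0.035,0,-0.04,0,0,0,0],[0.035,0,-0.05,0,0,0,0]]]'
python3 wr.py w8
python3 - <<'E'
from h import *
W=np.load('w.npz')['P']; c=np.array([.745,-.27]); u=np.array([.998,-.067])
q=W.reshape(-1,3); s=(q[:,:2]-c)@u; l=(q[:,:2]-c)@np.array([.067,.998]); ok=np.abs(l)<.08
a=s[ok&(q[:,2]>.095)&(q[:,2]<.106)]; b=s[ok&(q[:,2]>.078)&(q[:,2]<.09)]
print('roof front',np.percentile(a,[.5,1,2,5]),'panel top',np.percentile(b,[2,5,50,95]))
im,d,P,i=pts('side'); cv2.imwrite('pics/s9.png',cv2.resize(im[150:310,170:370],None,fx=3.7,fy=3.7,interpolation=cv2.INTER_CUBIC))
im,d,P,i=pts('top'); np.savez('top9.npz',im=im,P=P)
E
```

```text
clock: 24.3
tcp_pos: [0.4962, -0.2561, 0.235]
eef_rot: [0.517, 0.482, -0.517, 0.483]
force: [-0.3, -0.4, -0.7]
finger_gap: 0.0347
t 24.3 tcp [ 0.4962 -0.2561  0.235 ] F [-0.3 -0.4 -0.7] gap 0.0347 q [-0.56   0.361  1.627 -0.     1.151 -0.491]
R [[0.002, 0.998, -0.068], [-0.001, -0.068, -0.998], [-1.0, 0.002, 0.001]]
1547 [[0.5796, -0.326, 0.0697], [0.5896, -0.2553, 0.0741], [0.6317, -0.1982, 0.0761]]
bar fit [0.06595931 0.60400175] yaw deg -3.7737238786954648 y range -0.32478379510283323 -0.197008775127446 z [0.07120318 0.0740945  0.0756022 ]
roof front [-0.10004841 -0.09978575 -0.09925333 -0.09671739] panel top [-0.11609612 -0.11584021 -0.11039967 -0.10194596]
```

View pics/w8.png

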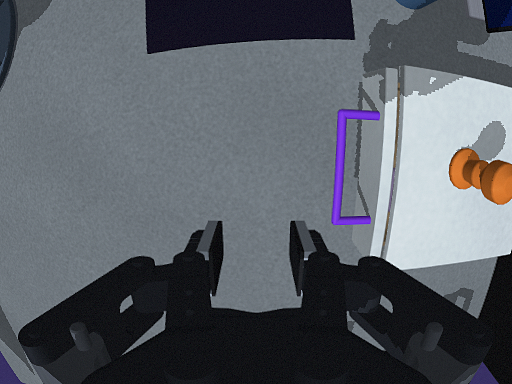

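View pics/s9.png

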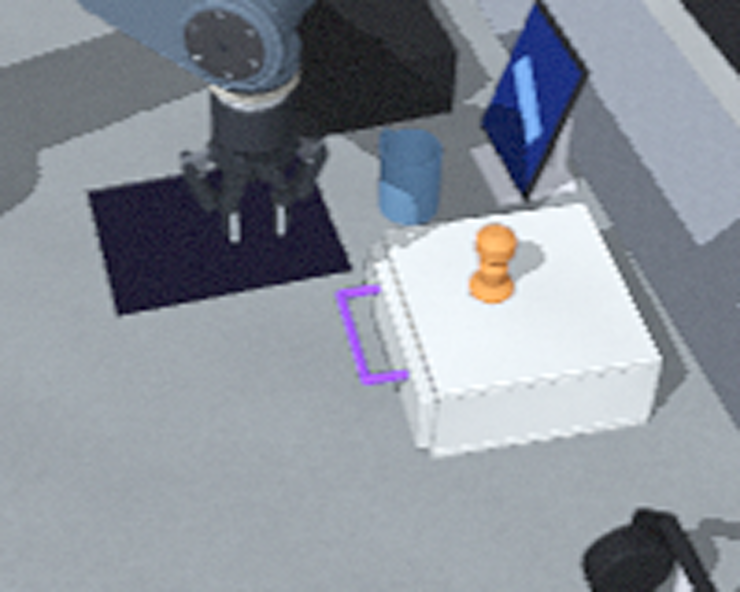

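The wrist view shows the handle at (342,165) with the panel up against the roof edge (thin line at column 395). The side view shows the unit closed, with the figure and mug standing. The bar is 3 mm further in than at the start, and the bar-to-roof-edge distance (58.5 mm, nominal 60 mm when shut) fits fully shut. One check of the bystanders, then I'll hand in.

```bash
python3 - <<'E'
from h import *
a,b=np.load('top0.npz'),np.load('top9.npz')
for n,(u0,v0,u1,v1) in dict(mug=(240,148,272,178),black=(160,128,228,210),figure=(312,146,332,168),keyb=(376,186,414,266),ctrl=(92,188,130,234)).items():
    d=cv2.absdiff(a['im'][v0:v1,u0:u1],b['im'][v0:v1,u0:u1]).max(-1); print(n,'changed px frac',(d>60).mean().round(3))
st(); ctrl.close_job()
E
```

```text
mug changed px frac 0.04
black changed px frac 0.079
figure changed px frac 0.0
keyb changed px frac 0.0
ctrl changed px frac 0.0
t 24.45 tcp [ 0.4956 -0.2561  0.235 ] F [ 0.6  0.1 -0.3] gap 0.035 q [-0.56   0.361  1.628 -0.     1.152 -0.49 ]
R [[0.001, 0.998, -0.07], [-0.001, -0.07, -0.998], [-1.0, 0.001, 0.001]]
the job is handed in; nothing more can be done
```

I opened the white drawer about 0.145 m by its handle and laid the mouse flat on the drawer floor beside the bottle. I then pushed the drawer back until it met its stop, at about 16 N, and handed the job in at 24.5 s; no verdict is reported.

- **Drawer:** the handle sits about 3 mm further in than at the start. The distance from bar to roof edge is 58.5 mm (about 60 mm expected when shut), so it reads as fully shut, though I estimated this rather than measured the joint.
- **Mouse and bottle:** in the last view before closing, the mouse lay flat and released and the bottle stood upright. I could not see inside once the drawer was shut.
- **Bystanders:** figure, keyboard and controller showed no change in the top view.
- **Unresolved check:** the top view changed in about 4% of the mug area and 8% of the black-unit area. I put this down to shifted arm shadows, as the arm never went near either, but I did not re-measure them. The mug was standing in the final side view.

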